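# Tip the drying board: tubes roll off, slide cases stay

## Robot

A 6-joint arm with a two-finger parallel gripper is mounted at the origin on the work surface. World frame = base frame: x ahead of the robot, y to its left, z up, the work surface at z = 0. Lengths are in m, angles in rad, forces in N, time in s.
With the tool pointing down it reaches from about 0.3 to 0.875 m from the base axis. Payload 6.4 kg.
Tool frame: the origin (TCP) lies between the finger pads; the fingertips stand ctrl.tip_extent ahead of it and the grasp point (between the pads) is the TCP (ctrl.tip_extent is the distance from the TCP to the fingertips, in m); z points along the fingers, y is the line along which they close (so a half turn about z gives the same grasp; the last joint's range is limited). The gripper opens to 85 mm and grips with 20 to 120 N. Pads are 22 mm wide; open, the fingers measure 114 mm over their backs; the gripper's body (76 mm by 85 mm) begins 54 mm behind the grasp point. The pads swing forward as they close: fully open they stand 13 mm farther back than shut.
Start: joints at [0.98, 0.181, 1.607, -0, 1.354, -0.206], TCP at [0.216, 0.533, 0.25] pointing down, gripper open.
Joint ranges: [-2.99, 2.99], [-0.89, 2.07], [0.3, 2.58], [-1.14, 4.28], [0, 2.63], [-3.12, 3.12]. Speed limits (rad/s): [2.57, 2.57, 3.01, 3.14, 3.14, 3.14].

## Interface

Orientations are given as a unit quaternion [w, x, y, z].
In Python, from bench import ctrl gives the robot as it stands.
- The arm moves only by the tool send_rows, never from a script. Its arguments are lists of equal length, an entry for each row: "dr": the turn, a rotation vector about the tool's x, y, z in units of 6 degrees (1.0 is 6 degrees), a list of three; "xyz": the shift along the tool's x, y, z in cm, a list of three; "jaw": the opening in per cent of the stroke, from 0 (shut) to 100 (fully open). In form: {"dr": [[wx, wy, wz], ...], "xyz": [[dx, dy, dz], ...], "jaw": [jaw, ...]}. A call has exactly 8 rows; each row is the pose to reach, as a shift and turn from the pose commanded when the call began, along the tool's axes at that moment; what a row does not reach only later rows make up. A row lasts 1/8 s, in which the tool goes at most 62.5 mm and 10.7 degrees, less where a joint would pass 70% of its speed; a pose out of reach is approached as far as the arm can. A call with a gripper value outside its range is refused whole. The fingers move at their own pace and stop on an object; the grip force is fixed at half the most. Time passes only in rows, so rows that repeat a pose let the fingers close, or fill a call up. It gives the time, the measured TCP pose, the force, the opening and the grip force at its end, in the units of the state.
- ctrl.get_obs(): the state, without advancing time (a new reading comes with each control period).
- ctrl.camera(name): name is "side" or "top"; returns the picture (400x640x3 uint8, red, green, blue); there is no depth.
- ctrl.calibration(name): a dict with "camera_matrix" (3x3 intrinsics, pixels), "D" ([k1, k2, p1, p2, k3] as OpenCV has them; the pictures are not rectified), "world_from_camera" (4x4, takes a point from camera to world coordinates). Camera axes: x right, y up, looking along -z (the intrinsics and any distortion apply to the point x, -y, -z); pixel columns grow to the right and rows downward; lengths in m; the calibration is good to about 2 mm. A picture is of the moment at which its call begins. calibration takes no time and is no camera call.
- ctrl.hand_in(): hands the job in; it is judged then, once.
The state is a dict: "time_s": time; "q": joint angles; "dq": joint speeds; "joint_efforts": joint torques, N m; "eef_pos": TCP position; "eef_rot": TCP orientation; "wrist_force": force on the tool from outside, world axes, zero at the start; "torque": the same for the moment, N m; "opening": opening from 0.0 (shut) to 1.0 (fully open); "grasp_force": force on a finger pad.
Only numpy, scipy, OpenCV 4.12 (cv2) and the standard library are available. Lean on these libraries where they do the work, as an engineer would, in place of code of your own. Each camera call takes 0.05 s, during which the arm holds its last target. There are 200 camera calls.

## Task

Sort the washed things on the drying board: press down the pad beside the tray with the ribbed floor so that both round tubes roll off into it by themselves (do not touch the tubes with the gripper) while both flat slide cases stay on the board. Then let the board come back level and push the two flat cases off it into the bin with the plain floor at the other end. Do not disturb the racks and the bottle standing around.

Things in the scene. Friction and masses are not known exactly. Their poses are not given: they have to be found in the camera images.
- board (a joint): Tilt of the rocking board about a horizontal hinge along its x axis, rad. 0 is level; positive lowers the board's -y edge (and raises the +y edge), negative lowers the +y edge; end stops at -0.3 and 0.3. A spring (4 N m/rad) levels it when released: about 10 N on a pad holds 0.26 rad. The hinge runs 15 mm under the middle of the top.
- board_top (a point): Middle of the top face of the dark grey metal drying board, 260 mm (x) by 240 mm (y) by 8 mm thick, without rims, 110 mm above the bench when level, on a fixed steel stand. Its axes tilt with the board; x is along the hinge, away from the robot (within 0.25 rad), y to the robot's left, z out of the top.
- pad_left (a point): Middle of the top of the light grey press pad at the board's +y end: a tongue 50 mm (x) by 50 mm (y), level with the board's top, standing out of its near (-x) edge; this point is at x = -155, y = +100 mm in the board's top frame. Pressing it down lowers the +y edge; 26 mm down is 0.26 rad.
- pad_right (a point): The same pad at the board's -y end, at x = -155, y = -100 mm in the board's top frame. Pressing it down lowers the -y edge.
- tube_tray: Fixed white open tray for the tubes, told by four low grey ribs along x on its floor (5 mm wide, 9 mm high, 36 mm apart), at the +y or the -y end of the board (this changes). Origin at the centre of its underside, x along the board's edge. Outside 300 (x) x 170 (y) x 55 mm high, walls and floor 5 mm; centre 190 mm from the hinge line, so it reaches 15 mm under the board's edge.
- case_bin: Fixed white open bin for the flat cases, with a plain flat floor, opposite the tube tray, at the +y or the -y end of the board (this changes). Origin at the centre of its underside, x along the board's edge. Outside 300 (x) x 170 (y) x 55 mm high, walls and floor 5 mm; centre 190 mm from the hinge line, so it reaches 15 mm under the board's edge.
- tube1_center (a point): Capped round tube, plain cylinder 30 mm in diameter, 110 mm long with its flush blue cap, about 60 g; this point is at its middle, on its axis. Lies on the far half of the board along the board's x, so it rolls along y. Stays on a level board, starts to roll beyond about 0.13 to 0.17 rad of tilt and rolls off within about 2 s at 0.26 rad.
- tube2_center (a point): Capped round tube, plain cylinder 30 mm in diameter, 110 mm long with its flush blue cap, about 60 g; this point is at its middle, on its axis. Lies on the far half of the board along the board's x, so it rolls along y. Stays on a level board, starts to roll beyond about 0.13 to 0.17 rad of tilt and rolls off within about 2 s at 0.26 rad.
- case1_center (a point): Flat pale plastic slide case, 85 x 60 x 14 mm, about 60 g; this point is its centre, 7 mm above its underside. x axis along the 85 mm side, z up. Lies flat on the near half of the board, its 60 mm side about along the board's y; does not slide at any tilt the board can take. Easily pushed with the fingertips; both can be pushed off in one row.
- case2_center (a point): Flat pale plastic slide case, 85 x 60 x 14 mm, about 60 g; this point is its centre, 7 mm above its underside. x axis along the 85 mm side, z up. Lies flat on the near half of the board, its 60 mm side about along the board's y; does not slide at any tilt the board can take. Easily pushed with the fingertips; both can be pushed off in one row.
- tip_rack: Bystander, to be left alone: orange pipette tip rack, 120 x 85 x 55 mm, on the robot's left. Origin at the centre of its underside.
- pink_rack: Bystander, to be left alone: pink tube rack, 100 x 100 x 45 mm, on the robot's right. Origin at the centre of its underside.
- reagent: Bystander, to be left alone: amber bottle, 70 mm in diameter, 130 mm tall, on the robot's right. Origin at the centre of its underside.
Things that resemble listed ones, but are neither listed nor needed, are in the scene too. What is shaped like the part that bears case2_center but brown is not meant.

How it is judged:
On the way:
1. both tubes have rolled off into the ribbed tray while both cases are still on the board (x of tube1_center in the frame of tube_tray between -0.148 and 0.148 m and y of tube1_center in the frame of tube_tray between -0.083 and 0.083 m and z of each of tube1_center, tube2_center in the frame of tube_tray below 0.06 m and x of tube2_center in the frame of tube_tray between -0.148 and 0.148 m and y of tube2_center in the frame of tube_tray between -0.083 and 0.083 m and x of case1_center in the frame of board_top between -0.14 and 0.14 m and y of case1_center in the frame of board_top between -0.125 and 0.125 m and z of case1_center in the frame of board_top between -0.005 and 0.035 m and x of case2_center in the frame of board_top between -0.14 and 0.14 m and y of case2_center in the frame of board_top between -0.125 and 0.125 m and z of case2_center in the frame of board_top between -0.005 and 0.035 m), for 0.2 s.
At the end, for the whole second after the job is handed in: Both tubes' centres are inside the ribbed tray's walls and both cases' centres inside the plain bin's walls, all lower than 60 mm above the bench, all four at rest (under 0.03 m/s), and the board is level again within 0.06 rad (x of tube1_center in the frame of tube_tray between -0.148 and 0.148 m and y of tube1_center in the frame of tube_tray between -0.083 and 0.083 m and z of each of tube1_center, tube2_center in the frame of tube_tray below 0.06 m and x of tube2_center in the frame of tube_tray between -0.148 and 0.148 m and y of tube2_center in the frame of tube_tray between -0.083 and 0.083 m and x of case1_center in the frame of case_bin between -0.148 and 0.148 m and y of case1_center in the frame of case_bin between -0.083 and 0.083 m and z of each of case1_center, case2_center in the frame of case_bin below 0.06 m and x of case2_center in the frame of case_bin between -0.148 and 0.148 m and y of case2_center in the frame of case_bin between -0.083 and 0.083 m and linear speed of each of tube1, tube2, case1, case2 below 0.03 m/s and value of joint board between -0.06 and 0.06 rad); the robot touches nothing.
It fails at once if the gripper touches a tube (contact force between any of the fingers, the arm and tube1 above 1 N or contact force between any of the fingers, the arm and tube2 above 1 N).
It fails at once if a rack or the bottle is moved more than 30 mm (distance of any of tip_rack, pink_rack, reagent from where it was at the start of the episode above 0.03 m).
It also fails if it takes over 51 s, if anything falls off the work surface, if the arm or the gripper's body presses on something with over 40 N, if the wrist force passes 120 N, or if a joint passes its speed limit or range.

## Working session

There is one attempt and no reset: what is moved stays moved. The work goes in short steps, Python scripts to look and compute and a tool call to move; the robot and the scene stay as the last step left them, time stands still between calls to the robot, and variables do not carry over. Pictures are saved under pics/ and viewed, at most 10 in all, crops included, and the job is handed in when it is done.

Besides the shell and the picture viewer there is one more tool, called after ">>>" in YAML: its name, and indented under it one key for each argument. send_rows: Moves the arm, as the interface text tells. Its arguments: {"type":"object","properties":{"dr":{"type":"array","items":{"type":"array","items":{"type":"number"}}},"xyz":{"type":"array","items":{"type":"array","items":{"type":"number"}}},"jaw":{"type":"array","items":{"type":"number"}}},"required":["dr","xyz","jaw"]}

```bash
ls; mkdir -p pics
python3 - <<'E'
from bench import ctrl
import cv2
o=ctrl.get_obs();print(o['time_s'],o['eef_pos'],o['eef_rot'],o['opening'],ctrl.tip_extent)
for n in("top","side"):
    cv2.imwrite(f"pics/{n}0.png",ctrl.camera(n)[:,:,::-1])
    print(n,ctrl.calibration(n))
E
```

```text
pics
0.0 [0.21552101 0.53252751 0.24938131] [-3.51629217e-04  1.91216941e-01  9.81547411e-01 -7.99259114e-04] 0.9971525239530379 0.019
top {'camera_matrix': array([[413.73897755,   0.        , 331.13929151],
       [  0.        , 413.73897755, 199.14942554],
       [  0.        ,   0.        ,   1.        ]]), 'D': array([0.01647111, 0.        , 0.        , 0.        , 0.        ]), 'world_from_camera': array([[ 0.02663557,  0.99213887, -0.12227434,  0.35435127],
       [-0.99961731,  0.02552094, -0.01067323, -0.02095583],
       [-0.00746877,  0.12251184,  0.99243895,  1.38099338],
       [ 0.        ,  0.        ,  0.        ,  1.        ]])}
side {'camera_matrix': array([[401.11372705,   0.        , 313.743232  ],
       [  0.        , 401.11372705, 205.15100752],
       [  0.        ,   0.        ,   1.        ]]), 'D': array([-0.07033044,  0.        ,  0.        ,  0.        ,  0.        ]), 'world_from_camera': array([[ 9.75113727e-01,  1.65987205e-01, -1.46974376e-01,
         3.05987575e-01],
       [-2.21703409e-01,  7.27341944e-01, -6.49477709e-01,
        -9.41958276e-01],
       [-9.04361454e-04,  6.65899350e-01,  7.46041043e-01,
         1.18763904e+00],
       [ 0.00000000e+00,  0.00000000e+00,  0.00000000e+00,
         1.00000000e+00]])}
```

View pics/top0.png

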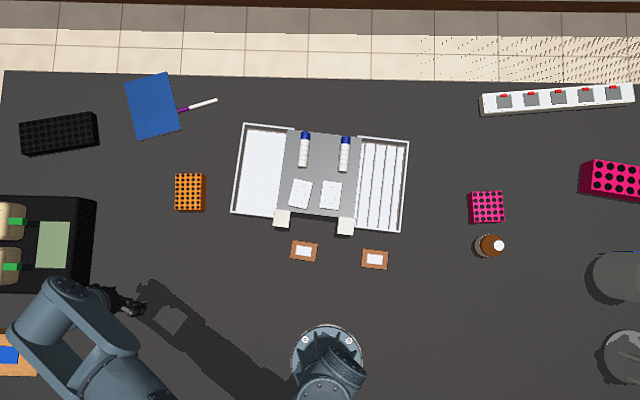

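View pics/side0.png

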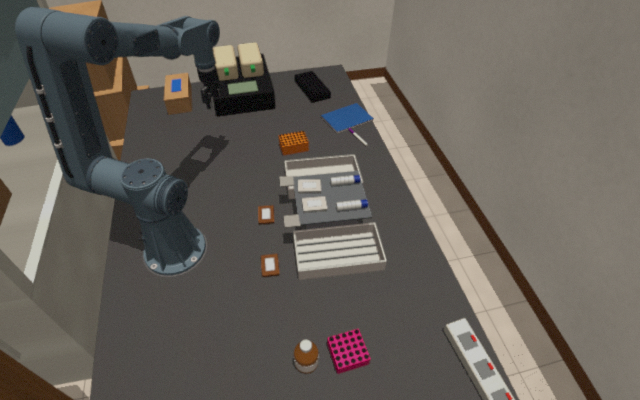

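The top view shows the ribbed tray at the robot's right (-y, about px (382,185)) and the plain bin at its left (262,170). The tubes are at (304,150) and (344,153), the cases at (301,194) and (331,194), and the pads at (282,218) and (346,226). The brown decoys lie in front on the bench. The side view agrees, so I'll enlarge the top view to get positions.

```bash
python3 - <<'E'
import cv2
a=cv2.imread("pics/top0.png")[115:245,225:415]
cv2.imwrite("pics/crop0.png",cv2.resize(a,None,fx=4,fy=4,interpolation=cv2.INTER_CUBIC))
E
cat > h.py <<'E'
import numpy as np,cv2
from bench import ctrl
def px2w(name,pts,z):
    c=ctrl.calibration(name);T=c["world_from_camera"]
    u=cv2.undistortPoints(np.array(pts,float).reshape(-1,1,2),c["camera_matrix"],c["D"])[:,0]
    d=np.c_[u[:,0],-u[:,1],-np.ones(len(u))]@T[:3,:3].T
    return T[:3,3]+d*((z-T[2,3])/d[:,2])[:,None]
E
```

```text
(no output)
```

View pics/crop0.png

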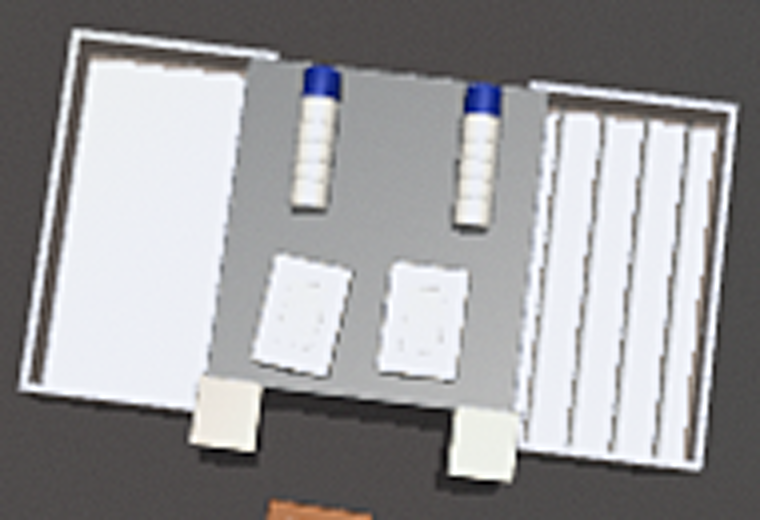

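Crop pixels: right pad centre (483,445), left pad (226,414). Case A corners are (278,254), (353,268), (329,377), (253,361); case B corners are (392,261), (468,270), (457,382), (378,374). The near ends of the tubes are at (309,209) and (470,227).

Run:
```python
from h import *
np.set_printoptions(precision=4,suppress=True)
f=lambda p,z:px2w("top",np.array(p)/4.+[225,115]-.375,z)[:,:2]
b=f([(248,58),(548,92),(512,408),(208,375),(483,445),(226,414)],.11)
pads=b[4:];c4=b[:4].mean(0)
y=pads[1]-pads[0];print("pad dist",np.linalg.norm(y));y/=np.linalg.norm(y);y2=b[0]-b[1]+b[3]-b[2];y2/=np.linalg.norm(y2)
yaws=[np.arctan2(-v[0],v[1]) for v in(y,y2)];yaw=np.mean(yaws)
ex=np.array([np.cos(yaw),np.sin(yaw)]);ey=np.array([-ex[1],ex[0]])
cp=pads.mean(0)+.155*ex
print("yaws",yaws,"ctr corners",c4,"ctr pads",cp,"pads",pads)
C=(c4+cp)/2
A=f([(278,254),(353,268),(329,377),(253,361)],.124);B=f([(392,261),(468,270),(457,382),(378,374)],.124)
for n,P in(("A",A),("B",B),("tubes near ends",f([(309,209),(470,227)],.125)),("tube far",f([(322,66),(485,84)],.14))):
    print(n,"world",P.mean(0),"board frame\n",np.c_[(P-C)@ex,(P-C)@ey])
print("C",C,"ex",ex)
q=ctrl.get_obs()['eef_rot']
from scipy.spatial.transform import Rotation as R
print(R.from_quat(q,scalar_first=True).as_matrix())
```

```text
pad dist 0.19919173382350186
yaws [np.float64(-0.09394726299552825), np.float64(-0.08687582805462199)] ctr corners [0.5938 0.0317] ctr pads [0.5931 0.032 ] pads [[ 0.4294 -0.0532]
 [ 0.4481  0.1451]]
A world [0.5248 0.0872] board frame
 [[-0.0288  0.0742]
 [-0.0329  0.0155]
 [-0.1187  0.0234]
 [-0.1132  0.0826]]
B world [ 0.522  -0.0053] board frame
 [[-0.024  -0.0137]
 [-0.0242 -0.0726]
 [-0.1112 -0.0741]
 [-0.1121 -0.0135]]
tubes near ends world [0.6017 0.0233] board frame
 [[ 0.0088  0.0548]
 [ 0.0091 -0.0703]]
tube far world [0.711  0.0153] board frame
 [[ 0.1184  0.0573]
 [ 0.1186 -0.0691]]
C [0.5935 0.0318] ex [ 0.9959 -0.0903]
[[-0.9269  0.3754 -0.0009]
 [ 0.3754  0.9269 -0.0013]
 [ 0.0003 -0.0015 -1.    ]]
```

>>> send_rows:
  dr:
    - [0,0,1.5]
    - [0,0,3]
    - [0,0,4.6]
    - [0,0,6.1]
    - [0,0,7.6]
    - [0,0,9.2]
    - [0,0,10.7]
    - [0,0,12.2]
  xyz:
    - [-2.6,-2.9,0]
    - [-5.2,-5.8,0]
    - [-7.8,-8.7,0]
    - [-10.5,-11.6,0]
    - [-13.1,-14.5,0]
    - [-15.7,-17.4,0]
    - [-18.3,-20.3,0]
    - [-20.9,-23.2,0]
  jaw: [0,0,0,0,0,0,0,0]

```text
time_s: 1.1
eef_pos: [0.3225, 0.2383, 0.2501]
eef_rot: [-0.0, 0.74, 0.672, -0.0]
wrist_force: [0.7, 0.7, 0.2]
opening: -0.0
grasp_force: 0.0
```

```bash
cat >> h.py <<'E'
from scipy.spatial.transform import Rotation as R
C=np.array([.5935,.0318]);YAW=-.0904
EX=np.array([np.cos(YAW),np.sin(YAW)]);EY=np.array([-EX[1],EX[0]])
def goto(bx,by,z):
    "tool-frame shift (cm) and turn (6 deg) to board-frame bx,by, world z, tool y along board x, pointing down"
    o=ctrl.get_obs();M=R.from_quat(o['eef_rot'],scalar_first=True).as_matrix();p=o['eef_pos']
    t=np.r_[C+bx*EX+by*EY,z]
    G=np.c_[[*-EY,0],[*EX,0],[0,0,-1]]
    if np.linalg.det(G)<0: G[:,0]*=-1
    print("t",o['time_s'],"pos",p.round(4),"F",np.round(o['wrist_force'],1),"open",round(o['opening'],2),
      "| shift",(M.T@(t-p)*100).round(2),"turn",(R.from_matrix(M.T@G).as_rotvec()/np.radians(6)).round(2))
E
python3 -c "
from h import *
goto(-.155,-.1,.15)"
```

```text
t 1.1 pos [0.3225 0.2383 0.2501] F [0.7 0.7 0.2] open -0.0 | shift [-28.03  13.53  10.01] turn [-0.    0.   -0.06]
```

>>> send_rows:
  dr:
    - [0,0,0]
    - [0,0,0]
    - [0,0,0]
    - [0,0,0]
    - [0,0,0]
    - [0,0,0]
    - [0,0,0]
    - [0,0,0]
  xyz:
    - [-4.5,2.2,0]
    - [-9,4.4,0]
    - [-13.5,6.6,1]
    - [-18,8.8,2.5]
    - [-22.5,11,4]
    - [-26,12.8,6]
    - [-28,13.5,8]
    - [-28,13.5,10]
  jaw: [0,0,0,0,0,0,0,0]

```text
time_s: 2.1
eef_pos: [0.4314, -0.0533, 0.1494]
eef_rot: [-0.0, 0.74, 0.673, -0.0]
wrist_force: [-0.5, 0.9, 0.6]
opening: 0.002
grasp_force: 0.0
```

```bash
python3 -c "
from h import *
goto(-.155,-.1,.1047)"
```

```text
t 2.1 pos [ 0.4314 -0.0533  0.1494] F [-0.5  0.9  0.6] open 0.0 | shift [-0.07 -0.13  4.47] turn [-0.    0.   -0.04]
```

>>> send_rows:
  dr:
    - [0,0,0]
    - [0,0,0]
    - [0,0,0]
    - [0,0,0]
    - [0,0,0]
    - [0,0,0]
    - [0,0,0]
    - [0,0,0]
  xyz:
    - [-0.1,-0.1,0.8]
    - [-0.1,-0.1,1.6]
    - [-0.1,-0.1,2.2]
    - [-0.1,-0.1,2.8]
    - [-0.1,-0.1,3.3]
    - [-0.1,-0.1,3.8]
    - [-0.1,-0.1,4.2]
    - [-0.1,-0.1,4.4]
  jaw: [0,0,0,0,0,0,0,0]

```text
time_s: 3.1
eef_pos: [0.4306, -0.0531, 0.107]
eef_rot: [0.001, 0.739, 0.674, -0.0]
wrist_force: [-4.6, -2.3, 9.9]
opening: -0.0
grasp_force: 5.0
```

>>> send_rows:
  dr:
    - [0,0,0]
    - [0,0,0]
    - [0,0,0]
    - [0,0,0]
    - [0,0,0]
    - [0,0,0]
    - [0,0,0]
    - [0,0,0]
  xyz:
    - [0,0,0]
    - [0,0,0]
    - [0,0,0]
    - [0,0,0]
    - [0,0,0]
    - [0,0,0]
    - [0,0,0]
    - [0,0,0]
  jaw: [0,0,0,0,0,0,0,0]

```text
time_s: 4.1
eef_pos: [0.4306, -0.0531, 0.1071]
eef_rot: [0.001, 0.739, 0.674, -0.0]
wrist_force: [-3.9, -2.9, 9.7]
opening: -0.003
grasp_force: 4.6
```

```bash
python3 -c "
from h import *
goto(-.155,-.1,.1047)
a=ctrl.camera('top')[115:245,225:415,::-1]
cv2.imwrite('pics/crop1.png',cv2.resize(a,None,fx=4,fy=4,interpolation=cv2.INTER_CUBIC))"
```

```text
t 4.1 pos [ 0.4306 -0.0531  0.1071] F [-3.9 -2.9  9.7] open -0.0 | shift [-0.07 -0.04  0.24] turn [ 0.01  0.01 -0.01]
```

View pics/crop1.png

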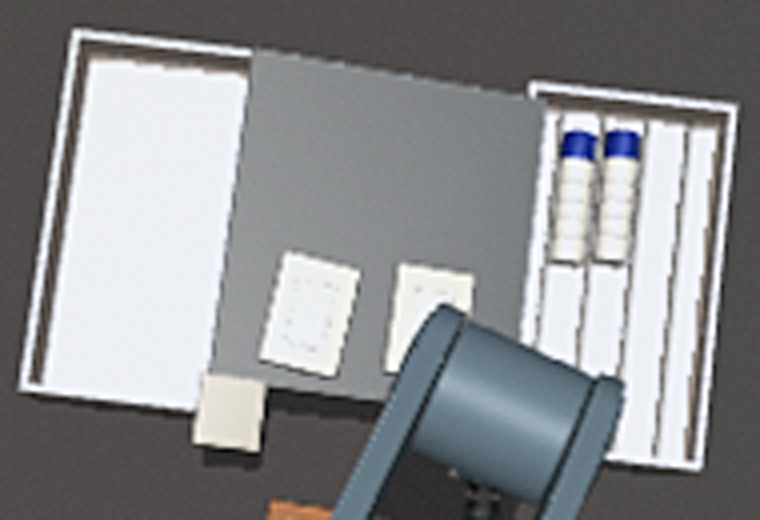

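Both tubes are in the ribbed tray (crop px (575,195) and (618,195)), and both cases are still on the board. Next I'll release the pad slowly.

>>> send_rows:
  dr:
    - [0,0,0]
    - [0,0,0]
    - [0,0,0]
    - [0,0,0]
    - [0,0,0]
    - [0,0,0]
    - [0,0,0]
    - [0,0,0]
  xyz:
    - [0,0,-0.3]
    - [0,0,-0.7]
    - [0,0,-1.1]
    - [0,0,-1.5]
    - [0,0,-1.9]
    - [0,0,-2.4]
    - [0,0,-3.5]
    - [0,0,-6]
  jaw: [0,0,0,0,0,0,0,0]

```text
time_s: 5.15
eef_pos: [0.4293, -0.052, 0.1661]
eef_rot: [-0.001, 0.739, 0.674, -0.0]
wrist_force: [-0.1, -0.5, -0.3]
opening: -0.003
grasp_force: 0.0
```

```bash
python3 -c "
from h import *
goto(-.07,-.108,.131)"
```

```text
t 5.15 pos [ 0.4293 -0.052   0.1661] F [-0.1 -0.5 -0.3] open -0.0 | shift [-0.96  8.61  3.49] turn [-0.03 -0.01 -0.01]
```

>>> send_rows:
  dr:
    - [0,0,0]
    - [0,0,0]
    - [0,0,0]
    - [0,0,0]
    - [0,0,0]
    - [0,0,0]
    - [0,0,0]
    - [0,0,0]
  xyz:
    - [-1,2.2,0]
    - [-1,4.5,0]
    - [-1,6.5,0]
    - [-1,8.6,0]
    - [-1,8.6,0.5]
    - [-1,8.6,1.5]
    - [-1,8.6,2.5]
    - [-1,8.6,3.4]
  jaw: [40,40,40,40,40,40,40,40]

```text
time_s: 6.15
eef_pos: [0.5142, -0.0702, 0.1313]
eef_rot: [-0.0, 0.739, 0.674, -0.0]
wrist_force: [0.0, 0.2, -0.4]
opening: 0.401
grasp_force: 0.0
```

```bash
python3 -c "
from h import *
goto(-.07,.124,.131)
a=ctrl.camera('side')[140:290,250:410,::-1]
cv2.imwrite('pics/s1.png',cv2.resize(a,None,fx=4,fy=4,interpolation=cv2.INTER_CUBIC))"
```

```text
t 6.15 pos [ 0.5142 -0.0702  0.1313] F [ 0.   0.2 -0.4] open 0.4 | shift [23.28 -0.05  0.04] turn [-0.01 -0.   -0.01]
```

View pics/s1.png

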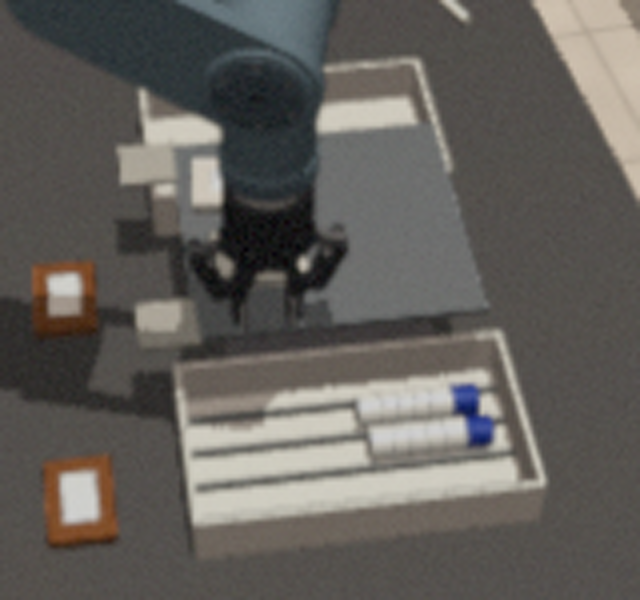

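The side crop shows the fingers (px (240-300,310)) on the board's near right part, next to case B. The tubes rest in the ribbed tray (about (420,420)). I'll start pushing.

>>> send_rows:
  dr:
    - [0,0,0]
    - [0,0,0]
    - [0,0,0]
    - [0,0,0]
    - [0,0,0]
    - [0,0,0]
    - [0,0,0]
    - [0,0,0]
  xyz:
    - [0.8,0,0]
    - [1.8,0,0]
    - [3,0,0]
    - [4.4,0,0]
    - [5.8,0,0]
    - [7.2,0,0]
    - [8.6,0,0]
    - [10,0,0]
  jaw: [40,40,40,40,40,40,40,40]

```text
time_s: 7.2
eef_pos: [0.5241, 0.0301, 0.1323]
eef_rot: [0.0, 0.739, 0.674, -0.0]
wrist_force: [-0.3, -1.3, -0.0]
opening: 0.404
grasp_force: 0.4
```

```bash
python3 -c "
from h import *
goto(-.07,.124,.131)
a=ctrl.camera('side')[140:290,250:410,::-1]
cv2.imwrite('pics/s2.png',cv2.resize(a,None,fx=4,fy=4,interpolation=cv2.INTER_CUBIC))"
```

```text
t 7.2 pos [0.5241 0.0301 0.1323] F [-0.3 -1.3 -0. ] open 0.4 | shift [13.19 -0.12  0.13] turn [-0.    0.   -0.01]
```

View pics/s2.png

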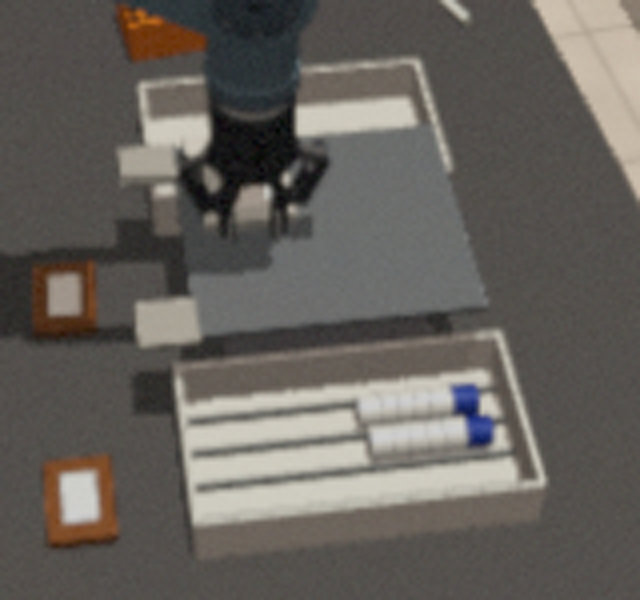

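Case B (px (255,205)) is between the fingers' leading faces and moving with them. I'll carry on past the edge.

>>> send_rows:
  dr:
    - [0,0,0]
    - [0,0,0]
    - [0,0,0]
    - [0,0,0]
    - [0,0,0]
    - [0,0,0]
    - [0,0,0]
    - [0,0,0]
  xyz:
    - [1.2,0,0.2]
    - [2.8,0,0.2]
    - [4.6,0,0.2]
    - [6.4,0,0.2]
    - [8.2,0,0.2]
    - [10,0,0.2]
    - [11.8,0,0.2]
    - [13.5,0,0.2]
  jaw: [40,40,40,40,40,40,40,40]

```text
time_s: 8.25
eef_pos: [0.5365, 0.1649, 0.1303]
eef_rot: [-0.0, 0.739, 0.674, 0.0]
wrist_force: [-0.2, -0.3, -0.3]
opening: 0.399
grasp_force: 0.0
```

>>> send_rows:
  dr:
    - [0,0,0]
    - [0,0,0]
    - [0,0,0]
    - [0,0,0]
    - [0,0,0]
    - [0,0,0]
    - [0,0,0]
    - [0,0,0]
  xyz:
    - [0,0,0]
    - [0,0,0]
    - [0,0,-2]
    - [0,0,-5]
    - [-4,0,-8]
    - [-9,0,-10]
    - [-14,0,-10]
    - [-19,0,-10]
  jaw: [40,40,40,40,40,40,40,40]

```text
time_s: 9.25
eef_pos: [0.5187, -0.0278, 0.2309]
eef_rot: [0.001, 0.739, 0.674, 0.0]
wrist_force: [0.9, 0.0, 0.2]
opening: 0.398
grasp_force: 0.0
```

>>> send_rows:
  dr:
    - [0,0,0]
    - [0,0,0]
    - [0,0,0]
    - [0,0,0]
    - [0,0,0]
    - [0,0,0]
    - [0,0,0]
    - [0,0,0]
  xyz:
    - [-4,-2,0]
    - [-8,-4,0]
    - [-12,-6,0]
    - [-16,-8,0]
    - [-18,-10,0]
    - [-20,-10,0]
    - [-20,-10,0]
    - [-20,-10,0]
  jaw: [40,40,40,40,40,40,40,40]

```text
time_s: 10.25
eef_pos: [0.4016, -0.2154, 0.2302]
eef_rot: [-0.0, 0.739, 0.674, 0.0]
wrist_force: [0.1, -0.0, 0.7]
opening: 0.398
grasp_force: 0.0
```

```bash
python3 -c "
from h import *
a=ctrl.camera('top')[115:245,225:415,::-1];b=ctrl.camera('side')[140:290,250:410,::-1]
cv2.imwrite('pics/f.png',np.hstack([cv2.resize(a,(480,328)),cv2.resize(b,(320,328))]))"
```

```text
(no output)
```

View pics/f.png

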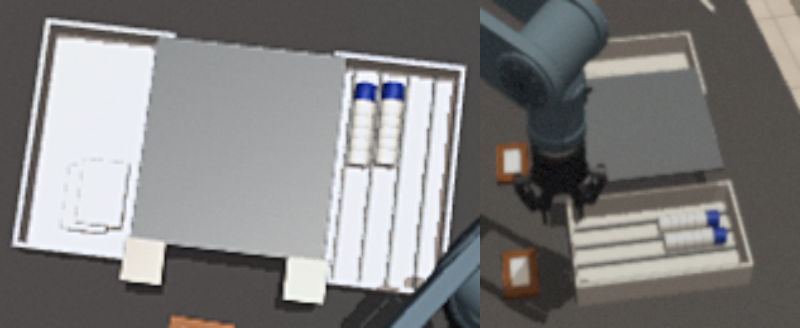

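The board is empty and level. The two cases lie overlapped flat in the plain bin (px (95,195)), and both tubes are in the ribbed tray (px (375,125)).

```bash
python3 -c "
from h import *
print(ctrl.hand_in())"
```

```text
the job is handed in; nothing more can be done
None
```

The job is handed in at about 10 s of the 51 s allowed: the last pictures show both tubes in the ribbed tray, both cases in the plain bin and the board level, but the hand-in returned no verdict.

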